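# Pack and hold down the sprung batten of a drying frame

## Task

On the drying frame's near rail the two cap battens, nailed only at the middle, have sprung up at their outer ends, and under one of these ends the wooden packer is missing. Take the loose flat packer from the net (not the thick offcut), slide it in between rail and batten at that end, the only place where the gap is high enough, and while the batten is still up push it square and fully home on the old glue mark, against the bead and flush with the rail's outer face. Then press that batten down flush onto the packer and finish still holding it down firmly, ready for nailing; leave the offcut, the slices, the hammer, the scraper and the nail tin where they lie.

Things in the scene. Friction and masses are not known exactly. Their poses are not given: they have to be found in the camera images.
- frame: The drying frame, fixed: timber rails round a blue rigid net panel. Origin on the bench under the middle of the near rail; x points across that rail into the frame (away from the robot), y along it, to the robot's left, z up. All places below are in these axes, in mm
- rail_top (a point): Middle of the near rail's top face, 45 mm above the bench. The rail is 500 mm long (y) and 70 mm wide (x -35, its outer face, to +35). A bead 6 mm high stands along its inner edge (x 25 to 35). Under each batten a 9 mm thick net strip lies on the rail (x -18 to 12, y 30 to 188 from the middle); there is a 14 mm packer in the middle
- net_centre (a point): Centre of the net's top face, 38 mm above the bench. The net spans x 35 to 275, y -200 to 200; the side rails (y 200 to 250 either side) and the far rail with their nailed-down battens reach 73 mm above the bench
- left_batten (a joint): Lift angle (rad) of the batten on the rail's left half (+y): a lath 40 wide (x -21 to 19), 14 thick, hinged at its nails 15 mm from the rail's middle, 230 from there to its outer end, underside 14 above the rail. 0 = level, flush on 14 mm packers; positive = outer end up. It springs up to 0.045 to 0.062 (outer end 10 to 14 up); about 5 N on its end makes it level; let go, it springs up. It can be pushed below 0
- right_batten (a joint): The same for the batten on the right half (-y), its mirror image: 0 = level, positive = outer end up
- left_batten_end (a point): Point on the top face of the left batten, in the middle of its width, straight above the packer place at the left end of the rail (200 mm from the hinge, 30 mm from the batten's outer end)
- right_batten_end (a point): The same point on the right batten, above the packer place at the right end
- seat_centre (a point): The empty packer place, a flat brown glue mark on the rail, at its left or right end. Point where the packer's centre belongs: 7 mm above the rail top, 215 along the rail from its middle, x -5. Axes as the frame's. It reaches from the outer face to the bead (60 mm), open outwards and to the rail's end; the net strip begins 27 mm nearer the middle. With the batten up the gap is 22 to 27 mm high
- glued_packer: The packer still in place at the other end of the rail, fixed: 60 mm (x) by 36 mm (y) by 14 mm; origin at the centre of its underside. The gap over it is at most 13.5 mm
- packer_centre (a point): Centre of the loose wooden packer: a flat block 60 mm (its x) by 36 mm (its y) by 14 mm high, 30 g, lying flat on the net
- offcut_centre (a point): Centre of a wooden offcut with the same outline, 60 by 36 mm, but 30 mm high: too thick; on the net. Leave alone
- slice_left: Loose dried sweet-potato slice, 85 by 34 by 12 mm, on the net near the left rail; origin at the centre of its underside. Leave alone
- slice_right: The same near the right rail. Leave alone
- slice_middle: Loose slice, 80 by 32 by 12 mm, in the middle of the back row on the net. Leave alone. The other slices of the row stick to the net
- hammer: Hammer lying on the bench to the right of the frame. Leave alone
- scraper: Scraper with wooden handle, 180 mm long, on the bench to the left. Leave alone
- nail_tin: Open round tin, 72 mm across and 45 mm high, on the bench to the left. Leave alone
Mind the look-alikes: they are no part of the job. What is shaped like the part that bears packer_centre but black or grey is not meant.

How it is judged:
By the outcome, as a careful person would: the job done as asked, in the order asked, and still so for the second after the job is handed in, while the arm keeps its last pose, push and grip.
It also fails if it takes over 64 s, if anything falls off the work surface, if the arm or the gripper's body presses on something with over 40 N, if the wrist force passes 120 N, or if a joint passes its speed limit or range.

## Robot

A 7-joint arm with a two-finger parallel gripper is mounted at the origin on the work surface. World frame = base frame: x ahead of the robot, y to its left, z up, the work surface at z = 0. Lengths are in m, angles in rad, forces in N, time in s.
With the tool pointing down it reaches from about 0.425 to 0.875 m from the base axis. Payload 4.7 kg.
Tool frame: the origin (TCP) lies on the centre line of the jaws, within the pads' length; the fingertips stand 14 mm ahead of it and the grasp point (between the pads) lies 5 mm behind it; z points along the fingers, y is the line along which they close (so a half turn about z gives the same grasp; the last joint's range is limited). The gripper opens to 87 mm and grips with 3 to 60 N. Pads are 19 mm wide; open, the fingers measure 117 mm over their backs; the gripper's body (75 mm by 190 mm) begins 51 mm behind the grasp point.
Start: joints at [1.116, 0.321, -0.07, 1.45, 0.023, 1.371, -0.057], TCP at [0.294, -0.58, 0.237] pointing down, gripper open.
Joint ranges: [-2.86, 2.86], [-0.3, 2.09], [-1.38, 1.24], [0.06, 2.45], [-1.56, 4.7], [0.09, 2.05], [-2.69, 2.69]. Speed limits (rad/s): [2.57, 2.57, 3.14, 3.14, 3.14, 3.14, 3.14].

## Interface

Orientations are given as a rotation vector (axis times angle).
In Python, from bench import * gives the robot as it stands.
- The arm moves only by the shell command python3 -m jog 'ROWS' [FORCE]. ROWS is JSON, a list of rows, each an object of numbers: "claw": the finger opening in mm, from 0 to 87; "dx", "dy", "dz": the shift along the tool's x, y, z in mm; "spin": the turn about the tool's z in degrees. In form: [{"claw": .., "dx": .., "dy": .., "dz": .., "spin": ..}, ...]. A call has 1 to 20 rows; each row is the pose to reach, as a shift and turn from the pose commanded when the call began, along the tool's axes at that moment; what a row does not reach only later rows make up. A row lasts 1/12 s, in which the tool goes at most 41.7 mm and 7.16 degrees, less where a joint would pass 70% of its speed; a pose out of reach is approached as far as the arm can. A call with a gripper value outside its range is refused whole. The fingers move at their own pace and stop on an object; FORCE is the grip in N (left out, the last holds). Time passes only in rows, so rows that repeat a pose let the fingers close. It gives the time, the measured TCP pose, the force, the opening and the grip force at its end, in the units of the state.
- get_state(): the state, without advancing time (a new reading comes with each control period).
- get_image(name): name is "scene" or "top" or "wrist"; returns a dict with "frame" (400x640x3 uint8, red, green, blue), "depth" (400x640 float32, m along the optical axis (not along the pixel's ray), 0 where there is no reading), "K" (3x3 intrinsics, pixels), "T" (4x4, takes a point from camera to world coordinates); the wrist camera has in their place "mount" (4x4, takes a point from camera to tool coordinates, whose origin is the TCP and whose axes are the flange's). Camera axes: x right, y down, z forward; pixel columns grow to the right and rows downward; lengths in m; the calibration is good to about 2 mm. A picture is of the moment at which its call begins: read the wrist's pose just before it.
- close_job(): hands the job in; it is judged then, once.
The state is a dict: "time": time; "joint_positions": joint angles; "qd": joint speeds; "joint_torque": joint torques, N m; "position": TCP position; "tool_rot": TCP orientation; "ft_force": force on the tool from outside, world axes, zero at the start; "torque": the same for the moment, N m; "grip_width": opening from 0.0 (shut) to 1.0 (fully open); "grip_force": force on a finger pad.
Only numpy, scipy, OpenCV 4.12 (cv2) and the standard library are available. Lean on these libraries where they do the work, as an engineer would, in place of code of your own. Each camera call takes 0.05 s, during which the arm holds its last target. There are 200 camera calls.

## Working session

There is one attempt and no reset: what is moved stays moved. The work goes in short steps, Python scripts to look and compute and a shell command to move; the robot and the scene stay as the last step left them, time stands still between calls to the robot, and variables do not carry over. Pictures are saved under pics/ and viewed, at most 11 in all, crops included, and the job is handed in when it is done.

```bash
mkdir -p pics; ls; cat > h.py <<'E'
from bench import *
import numpy as np, cv2
from scipy.spatial.transform import Rotation as R
def snap(n):
    s=get_state(); im=get_image(n)
    if n=="wrist":
        T=np.eye(4);T[:3,:3]=R.from_rotvec(s["tool_rot"]).as_matrix();T[:3,3]=s["position"]
        im["T"]=T@im["mount"]
    np.savez("last_%s.npz"%n,**im)
    return im
def load(n): return dict(np.load("last_%s.npz"%n))
def px(im,u,v,r=1):
    d=im["depth"][v-r:v+r+1,u-r:u+r+1]; d=np.median(d[d>0])
    p=np.linalg.inv(im["K"])@[u,v,1]*d
    return (im["T"]@np.r_[p,1])[:3]
def proj(im,P):
    c=np.linalg.inv(im["T"])@np.r_[P,1]; q=im["K"]@c[:3]; return q[:2]/q[2]
def save(im,n,box=None,k=1):
    f=im["frame"]
    if box: f=f[box[1]:box[3],box[0]:box[2]]
    f=cv2.resize(f,None,fx=k,fy=k,interpolation=cv2.INTER_CUBIC)
    cv2.imwrite("pics/%s.png"%n,f[:,:,::-1])
E
python3 - <<'E'
from h import *
s=get_state();print(s["position"],s["tool_rot"],s["time"],s["ft_force"])
a=snap("top");b=snap("scene")
save(a,"top1");save(b,"scene1")
for i in(a,b):print(i["K"],i["T"])
E
```

```text
pics
[ 0.29341136 -0.5794074   0.23546681] [-3.05387800e+00 -7.29348439e-01  8.20163047e-04] 0.0 [ 0.57828407  0.90576106 -0.51895701]
[[430.03991536   0.         314.44447983]
 [  0.         430.03991536 198.61006437]
 [  0.           0.           1.        ]] [[-0.0145803  -0.9838851   0.17820642  0.38132895]
 [-0.99963721  0.01030656 -0.02488428  0.01700076]
 [ 0.02264658 -0.17850459 -0.98367843  1.17583733]
 [ 0.          0.          0.          1.        ]]
[[385.77379021   0.         314.80298385]
 [  0.         385.77379021 207.66491258]
 [  0.           0.           1.        ]] [[ 0.49219505  0.55098517 -0.67391348  1.34033219]
 [ 0.87019114 -0.29132367  0.3973637  -0.4581164 ]
 [ 0.02261455 -0.78201398 -0.62285048  0.78131463]
 [ 0.          0.          0.          1.        ]]
```

View pics/top1.png

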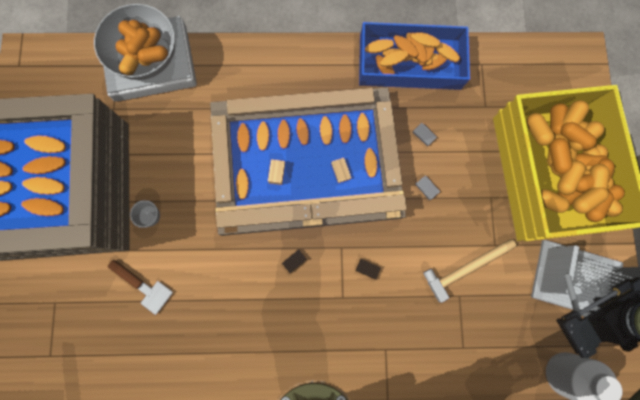

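View pics/scene1.png

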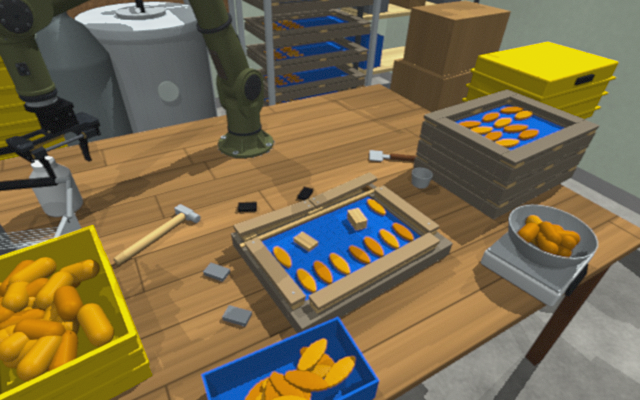

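The top view shows wooden blocks at (277,171) and (341,169). The scene view shows them at (357,218), which looks thick, and (305,241), which looks flat. The look-alikes are black blocks at (294,261) and (368,269) and grey ones at (425,134) and (428,187). Next I'll measure heights and crop in close.

```bash
python3 - <<'E'
from h import *
a=load("top");b=load("scene")
for n,u,v in[("blkL",277,171),("blkR",341,169),("net",310,180),("batL end",225,212),("batL mid",300,211),("batR mid",322,211),("batR end",396,198)]:print(n,px(a,u,v).round(4))
for n,u,v in[("blkL",357,216),("blkR",305,240)]:print("scene",n,px(b,u,v).round(4))
f=cv2.resize(a["frame"][140:240,205:415],None,fx=3.8,fy=3.8,interpolation=2)
g=cv2.resize(b["frame"][170:260,225:395],None,fx=2.4,fy=2.4,interpolation=2)
w=np.zeros((f.shape[0]+g.shape[0],f.shape[1],3),np.uint8);w[:f.shape[0]]=f;w[f.shape[0]:,:g.shape[1]]=g
cv2.imwrite("pics/crop1.png",w[:,:,::-1]);print(w.shape)
E
```

```text
blkL [0.6575 0.087  0.067 ]
blkR [ 0.6657 -0.0843  0.0504]
net [ 6.389e-01 -5.000e-04  3.800e-02]
batL end [0.5467 0.2183 0.0847]
batL mid [0.5489 0.027  0.0732]
batR mid [ 0.5483 -0.03    0.0727]
batR end [ 0.5791 -0.2228  0.0809]
scene blkL [0.6603 0.0856 0.0687]
scene blkR [ 0.6633 -0.0871  0.0528]
(596, 798, 3)
```

View pics/crop1.png

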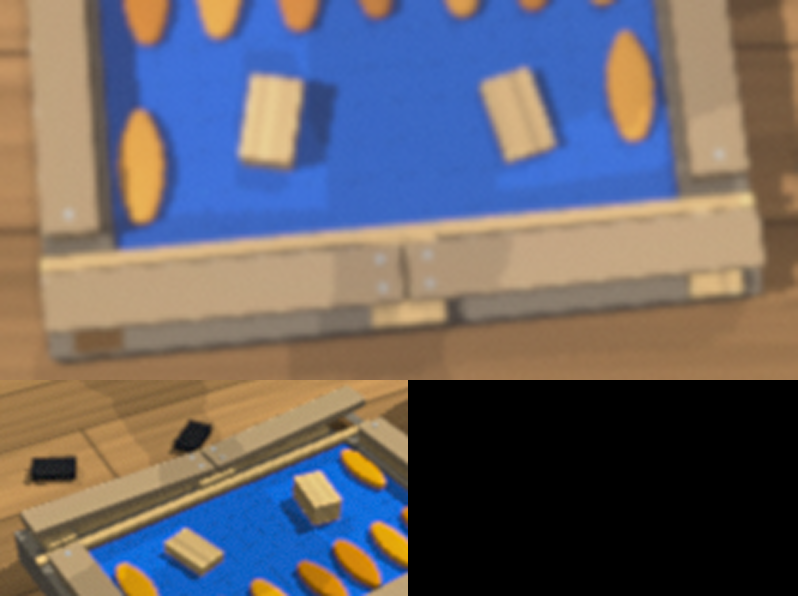

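The crop shows the brown glue mark at the rail's left end, crop (98,338), and the glued packer at the right end, (716,282). So the seat is at the left. The block at top (341,169) has its top at 51 mm and is the flat packer. The one at (277,171) has its top at 67 mm and is the offcut. I'll move over the packer for a wrist look.

```bash
cat >> h.py <<'E'
def go(P,yaw):
    "prints jog shift (mm, deg) from current measured pose to TCP world P, tool x at yaw deg"
    s=get_state();M=R.from_rotvec(s["tool_rot"]).as_matrix()
    d=M.T@(np.array(P)-s["position"])*1000
    y0=np.degrees(np.arctan2(M[1,0],M[0,0]))
    print("dx %.1f dy %.1f dz %.1f spin %.1f (yaw now %.2f)"%(*d,-(yaw-y0),y0))
E
python3 - <<'E'
from h import *
go([0.62,-0.09,0.235],20)
i=snap("wrist");print(i["mount"].round(3),i["K"])
E
```

```text
dx 512.5 dy -289.1 dz 1.0 spin 6.9 (yaw now 26.86)
[[-0.    -0.96  -0.28   0.076]
 [ 1.    -0.001  0.     0.001]
 [-0.    -0.28   0.96  -0.147]
 [ 0.     0.     0.     1.   ]] [[331.99015263   0.         320.6480994 ]
 [  0.         331.99015263 204.84632867]
 [  0.           0.           1.        ]]
```

```bash
python3 -m jog '[{"claw":60,"dx":512,"dy":-289,"dz":0,"spin":7},{"claw":60,"dx":512,"dy":-289,"dz":0,"spin":7},{"claw":60,"dx":512,"dy":-289,"dz":0,"spin":7},{"claw":60,"dx":512,"dy":-289,"dz":0,"spin":7},{"claw":60,"dx":512,"dy":-289,"dz":0,"spin":7},{"claw":60,"dx":512,"dy":-289,"dz":0,"spin":7},{"claw":60,"dx":512,"dy":-289,"dz":0,"spin":7},{"claw":60,"dx":512,"dy":-289,"dz":0,"spin":7},{"claw":60,"dx":512,"dy":-289,"dz":0,"spin":7},{"claw":60,"dx":512,"dy":-289,"dz":0,"spin":7},{"claw":60,"dx":512,"dy":-289,"dz":0,"spin":7},{"claw":60,"dx":512,"dy":-289,"dz":0,"spin":7},{"claw":60,"dx":512,"dy":-289,"dz":0,"spin":7},{"claw":60,"dx":512,"dy":-289,"dz":0,"spin":7},{"claw":60,"dx":512,"dy":-289,"dz":0,"spin":7},{"claw":60,"dx":512,"dy":-289,"dz":0,"spin":7},{"claw":60,"dx":512,"dy":-289,"dz":0,"spin":7},{"claw":60,"dx":512,"dy":-289,"dz":0,"spin":7}]' 30
python3 - <<'E'
from h import *
i=snap("wrist");save(i,"w1")
E
```

```text
time: 1.65
position: [0.6191, -0.0931, 0.2362]
tool_rot: [3.094, 0.537, -0.002]
ft_force: [-0.7, -0.6, 0.7]
grip_width: 0.691
grip_force: 0.0
```

View pics/w1.png

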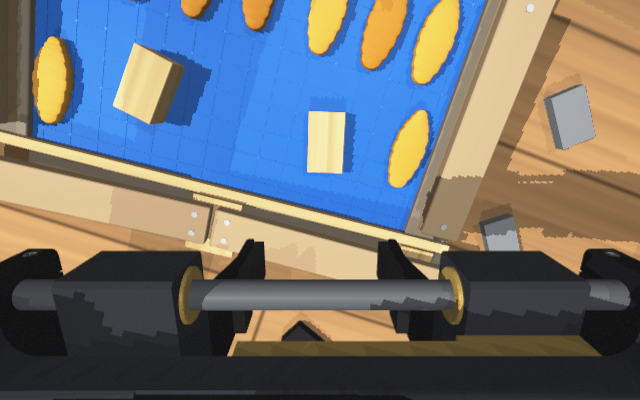

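The packer is at (326,142), upright in the image. The offcut is at (148,84) with tall sides, and slice_right is at (408,148). I'll fit the packer outline in world coordinates, plus the bead line.

```bash
cat >> h.py <<'E'
def cloud(im,step=1):
    d=im["depth"];v,u=np.nonzero(d>0)
    p=np.linalg.inv(im["K"])@np.stack([u,v,np.ones_like(u)])*d[v,u]
    P=np.full(d.shape+(3,),np.nan);P[v,u]=(im["T"][:3,:3]@p).T+im["T"][:3,3];return P
E
python3 - <<'E'
from h import *
for n,c in(("wrist",(0.665,-0.085)),("top",(0.665,-0.085))):
    im=load(n);P=cloud(im);f=im["frame"].astype(int)
    near=np.hypot(P[...,0]-c[0],P[...,1]-c[1])<0.05
    m=near&(f[...,0]>f[...,2]+15)&(P[...,2]<.06)
    Q=P[m]; zt=np.median(Q[:,2]); Q=Q[abs(Q[:,2]-zt)<.004]
    net=np.median(P[near&(f[...,2]>f[...,0]+60)][:,2])
    r=cv2.minAreaRect((Q[:,:2]*1000).astype(np.float32));print(n,len(Q),"rect",r,"top",zt,"net",net)
# bead top (z~.051) in wrist view
P=cloud(load("wrist"))
for u,v in((60,148),(120,163),(300,210),(380,230)):print("bead",[P[v+k,u].round(4).tolist() for k in(-4,-2,0,2)])
for u,v in((194,214),(194,232),(228,223),(222,239)):print("nail",P[v,u].round(4))
E
```

```text
wrist 2184 rect ((661.978515625, -84.08984375), (59.7744255065918, 35.67609405517578), 17.656465530395508) top 0.05074384595189213 net 0.036804442493757805
top 275 rect ((663.8482666015625, -83.9778060913086), (60.05018997192383, 36.87839889526367), 17.644603729248047) top 0.05141543137598459 net 0.03752755351930226
bead [[0.5688, 0.1696, 0.0409], [0.5691, 0.1648, 0.0474], [0.5677, 0.1633, 0.0491], [0.566, 0.1625, 0.05]]
bead [[0.5735, 0.1102, 0.0392], [0.5743, 0.1055, 0.0477], [0.5726, 0.1047, 0.0486], [0.5709, 0.1039, 0.0495]]
bead [[0.589, -0.0816, 0.0424], [0.589, -0.082, 0.0493], [0.5869, -0.0827, 0.0494], [0.5846, -0.0835, 0.0486]]
bead [[0.5965, -0.1713, 0.0415], [0.5965, -0.1698, 0.049], [0.5947, -0.1704, 0.0501], [0.5921, -0.1718, 0.0485]]
nail [0.5554 0.015  0.0727]
nail [0.5357 0.0112 0.0702]
nail [ 0.5574 -0.0189  0.0725]
nail [ 0.5393 -0.0178  0.0732]
```

```bash
python3 - <<'E'
from h import *
go([0.6377,-0.0919,0.053],17.7)
E
```

```text
dx 18.3 dy 4.7 dz 183.3 spin 2.0 (yaw now 19.66)
```

```bash
python3 -m jog '[{"claw":60,"dx":18,"dy":5,"dz":40,"spin":2},{"claw":60,"dx":18,"dy":5,"dz":80,"spin":2},{"claw":60,"dx":18,"dy":5,"dz":120,"spin":2},{"claw":60,"dx":18,"dy":5,"dz":150,"spin":2},{"claw":60,"dx":18,"dy":5,"dz":170,"spin":2},{"claw":60,"dx":18,"dy":5,"dz":183,"spin":2},{"claw":60,"dx":18,"dy":5,"dz":183,"spin":2},{"claw":60,"dx":18,"dy":5,"dz":183,"spin":2}]' 30
python3 - <<'E'
from h import *
go([0.6377,-0.0919,0.053],17.7)
E
```

```text
time: 2.37
position: [0.6387, -0.0912, 0.0544]
tool_rot: [3.103, 0.484, 0.002]
ft_force: [-0.3, 0.8, 0.7]
grip_width: 0.688
grip_force: 0.0
dx -1.1 dy 0.4 dz 1.4 spin 0.0 (yaw now 17.73)
```

```bash
python3 -m jog '[{"claw":30,"dx":-1,"dz":1},{"claw":30,"dx":-1,"dz":1},{"claw":30,"dx":-1,"dz":1},{"claw":30,"dx":-1,"dz":1},{"claw":30,"dx":-1,"dz":1},{"claw":30,"dx":-1,"dz":1}]' 30
python3 -m jog '[{"claw":30,"dz":-10},{"claw":30,"dz":-40},{"claw":30,"dz":-80},{"claw":30,"dz":-100},{"claw":30,"dz":-100},{"claw":30,"dz":-100}]' 30
python3 - <<'E'
from h import *
i=snap("wrist");save(i,"w2")
E
```

```text
$[0]: bad value
$[0]: bad value
```

View pics/w2.png

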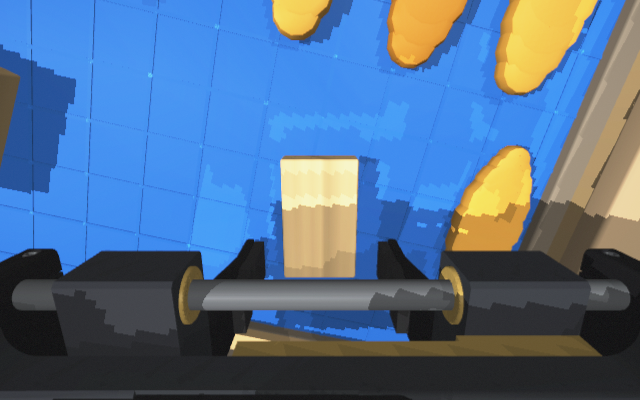

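All keys are required in every row, so both calls were refused and nothing moved. The view shows the packer at (319,217), centred and parallel between the open fingers.

```bash
python3 -m jog '[{"claw":30,"dx":-1,"dy":0,"dz":1,"spin":0},{"claw":30,"dx":-1,"dy":0,"dz":1,"spin":0},{"claw":30,"dx":-1,"dy":0,"dz":1,"spin":0},{"claw":30,"dx":-1,"dy":0,"dz":1,"spin":0},{"claw":30,"dx":-1,"dy":0,"dz":1,"spin":0},{"claw":30,"dx":-1,"dy":0,"dz":1,"spin":0}]' 30
python3 -m jog '[{"claw":30,"dx":0,"dy":0,"dz":-10,"spin":0},{"claw":30,"dx":0,"dy":0,"dz":-40,"spin":0},{"claw":30,"dx":0,"dy":0,"dz":-80,"spin":0},{"claw":30,"dx":0,"dy":0,"dz":-105,"spin":0},{"claw":30,"dx":0,"dy":0,"dz":-105,"spin":0}]' 30
python3 - <<'E'
from h import *
s=get_state()
# frame estimate
print(s["position"])
yaw=4.7;x=np.array([np.cos(np.radians(yaw)),np.sin(np.radians(yaw))]);y=np.array([-x[1],x[0]])
b=np.array([[.5691,.1648],[.5743,.1055],[.589,-.082],[.5965,-.1698]])
print("bead x along",b@x,b@y)
n=np.array([[.5554,.015],[.5357,.0112],[.5574,-.0189],[.5393,-.0178]]);print("nails",n@x,n@y)
E
```

```text
time: 2.92
position: [0.6376, -0.0897, 0.0527]
tool_rot: [3.103, 0.488, 0.0]
ft_force: [0.3, -0.3, 0.6]
grip_width: 0.409
grip_force: 30.0
time: 3.33
position: [0.6416, -0.0895, 0.1656]
tool_rot: [3.1, 0.487, 0.018]
ft_force: [1.2, 1.0, 1.1]
grip_width: 0.409
grip_force: 30.0
[ 0.64160973 -0.08952933  0.16557606]
bead x along [0.5806898  0.58101336 0.58030046 0.58058104] [ 0.11761464  0.05808796 -0.12998605 -0.21810535]
nails [0.55476148 0.53481636 0.55397704 0.53602804] [-0.03055909 -0.03273212 -0.06450897 -0.06192958]
```

```bash
python3 - <<'E'
from h import *
go([0.4204,0.2028,0.165],4.7)
E
```

```text
dx -120.8 dy -346.1 dz -2.6 spin 13.2 (yaw now 17.87)
```

```bash
python3 -m jog '[{"claw":30,"dx":-121,"dy":-346,"dz":0,"spin":13},{"claw":30,"dx":-121,"dy":-346,"dz":0,"spin":13},{"claw":30,"dx":-121,"dy":-346,"dz":0,"spin":13},{"claw":30,"dx":-121,"dy":-346,"dz":0,"spin":13},{"claw":30,"dx":-121,"dy":-346,"dz":0,"spin":13},{"claw":30,"dx":-121,"dy":-346,"dz":0,"spin":13},{"claw":30,"dx":-121,"dy":-346,"dz":0,"spin":13},{"claw":30,"dx":-121,"dy":-346,"dz":0,"spin":13},{"claw":30,"dx":-121,"dy":-346,"dz":0,"spin":13},{"claw":30,"dx":-121,"dy":-346,"dz":0,"spin":13},{"claw":30,"dx":-121,"dy":-346,"dz":0,"spin":13},{"claw":30,"dx":-121,"dy":-346,"dz":0,"spin":13},{"claw":30,"dx":-121,"dy":-346,"dz":0,"spin":13}]' 30
python3 - <<'E'
from h import *
i=snap("wrist");save(i,"w3")
E
```

```text
time: 4.42
position: [0.4171, 0.2013, 0.1575]
tool_rot: [3.139, 0.13, 0.0]
ft_force: [0.1, -0.4, -0.6]
grip_width: 0.405
grip_force: 30.0
```

View pics/w3.png

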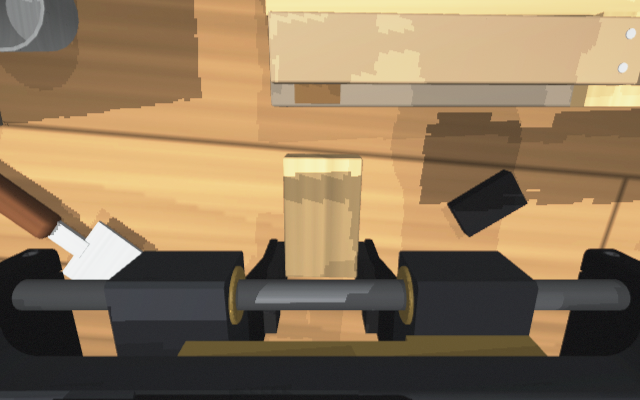

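The view shows the packer square in the jaws at (322,215), with the glue mark ahead at u 294–341, v 82–104. The rail's outer top edge runs along v≈105 and its end is at u≈272. Next I'll compute the positions.

```bash
python3 - <<'E'
from h import *
im=load("wrist");s=get_state()
T=im["T"];K=im["K"]
def ray(u,v,z):
    d=T[:3,:3]@np.linalg.inv(K)@[u,v,1];o=T[:3,3];return o+d*(z-o[2])/d[2]
for n,u,v in(("markL",294,104),("markR",341,105),("railcorner",272,105.5),("rail far",570,106),):print(n,ray(u,v,.045).round(4),px(im,int(u),int(v)-4).round(4))
P=cloud(im)
for u in(285,318,400):print("col",u,[(v,P[v,u].round(4).tolist()) for v in(20,50,78,86,94,100,104,106,108)])
print("packer top", px(im,322,200),ray(285,158,px(im,322,170)[2]),ray(361,158,px(im,322,170)[2]),ray(286,276,px(im,322,260)[2]),ray(357,277,px(im,322,260)[2]))
for v in(155,156,157,158,160,200,270,276):print(v,P[v,322])
E
```

```text
markL [0.4949 0.2267 0.045 ] [0.4977 0.227  0.0441]
markR [0.497  0.1916 0.045 ] [0.4999 0.1918 0.0442]
railcorner [0.4925 0.2431 0.045 ] [0.4957 0.2434 0.0435]
rail far [0.5104 0.0204 0.045 ] [0.5133 0.0207 0.0442]
col 285 [(20, [0.5419, 0.2318, 0.0846]), (50, [0.5257, 0.2311, 0.0838]), (78, [0.5097, 0.2302, 0.0841]), (86, [0.507, 0.2341, 0.0446]), (94, [0.5014, 0.2339, 0.0442]), (100, [0.4972, 0.2338, 0.043]), (104, [0.4943, 0.2335, 0.0443]), (106, [0.4928, 0.2381, -0.0013]), (108, [0.4911, 0.238, -0.001])]
col 318 [(20, [0.544, 0.2124, 0.0822]), (50, [0.5275, 0.211, 0.0829]), (78, [0.5114, 0.2098, 0.0834]), (86, [0.509, 0.2098, 0.0448]), (94, [0.5034, 0.2094, 0.0452]), (100, [0.4992, 0.2091, 0.0443]), (104, [0.4964, 0.2088, 0.0445]), (106, [0.4952, 0.209, -0.001]), (108, [0.4935, 0.2089, -0.0007])]
col 400 [(20, [0.5484, 0.163, 0.0807]), (50, [0.532, 0.1605, 0.0806]), (78, [0.5159, 0.158, 0.0803]), (86, [0.5141, 0.1491, 0.043]), (94, [0.5085, 0.1484, 0.0436]), (100, [0.5043, 0.1477, 0.0434]), (104, [0.5014, 0.1476, 0.0446]), (106, [0.501, 0.1376, 0.0017]), (108, [0.4994, 0.1368, -0.0007])]
packer top [0.45273019 0.20269423 0.1557915 ] [0.47077966 0.2208764  0.15546284] [0.47357518 0.18684856 0.15546284] [0.41218847 0.21728824 0.15581713] [0.41452119 0.18201218 0.15581713]
155 [0.47271004 0.20433242 0.14972005]
156 [0.47267901 0.20434448 0.15286986]
157 [0.47241482 0.20432876 0.15422745]
158 [0.47226131 0.20432562 0.15630639]
160 [0.47120337 0.20423222 0.15519548]
200 [0.45257084 0.20267824 0.15520991]
270 [0.4170724  0.19972153 0.15608065]
276 [0.41334198 0.1994065  0.15524323]
```

```bash
python3 -m jog '[{"claw":30,"dx":0,"dy":-3,"dz":35,"spin":0},{"claw":30,"dx":0,"dy":-3,"dz":70,"spin":0},{"claw":30,"dx":0,"dy":-3,"dz":90,"spin":0},{"claw":30,"dx":0,"dy":-3,"dz":94,"spin":0},{"claw":30,"dx":0,"dy":-3,"dz":94,"spin":0},{"claw":30,"dx":15,"dy":-3,"dz":94,"spin":0},{"claw":30,"dx":15,"dy":-3,"dz":94,"spin":0},{"claw":30,"dx":15,"dy":-3,"dz":94,"spin":0}]' 30
python3 - <<'E'
from h import *
i=snap("wrist");save(i,"w4")
P=cloud(i);print([(v,P[v,318].round(4).tolist()) for v in(60,80,90,100,110,120,130,140,150,160,200)])
E
```

```text
time: 5.13
position: [0.4326, 0.2071, 0.0651]
tool_rot: [-3.138, -0.131, -0.004]
ft_force: [-0.2, -0.3, -1.2]
grip_width: 0.411
grip_force: 30.0
[(60, [0.5254, 0.2148, 0.0834]), (80, [0.5186, 0.2143, 0.0845]), (90, [0.5153, 0.214, 0.0827]), (100, [0.5118, 0.2137, 0.0832]), (110, [0.5081, 0.2137, 0.0444]), (120, [0.5034, 0.2133, 0.0448]), (130, [0.4986, 0.213, 0.0436]), (140, [0.4898, 0.2126, -0.0007]), (150, [0.4836, 0.2121, -0.0002]), (160, [0.4867, 0.2118, 0.0636]), (200, [0.4683, 0.2103, 0.0641])]
```

View pics/w4.png

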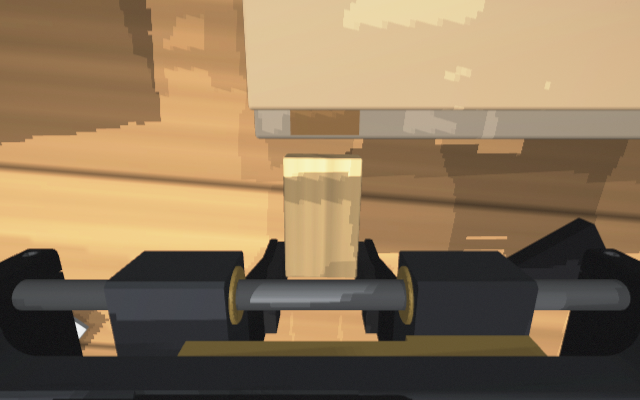

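The packer is level and its top is at 64 mm. The mark spans u 291–359 and the packer u 284–361 (closer to the camera), so it sits about 1.5 mm too far left. Home is about 68 mm ahead. I'll insert it 62 mm, set it down and release.

```bash
python3 -m jog '[{"claw":30,"dx":0,"dy":1.5,"dz":2,"spin":0},{"claw":30,"dx":12,"dy":1.5,"dz":2,"spin":0},{"claw":30,"dx":24,"dy":1.5,"dz":2,"spin":0},{"claw":30,"dx":36,"dy":1.5,"dz":2,"spin":0},{"claw":30,"dx":46,"dy":1.5,"dz":2,"spin":0},{"claw":30,"dx":55,"dy":1.5,"dz":2,"spin":0},{"claw":30,"dx":60,"dy":1.5,"dz":2,"spin":0},{"claw":30,"dx":62,"dy":1.5,"dz":2,"spin":0},{"claw":30,"dx":62,"dy":1.5,"dz":2,"spin":0},{"claw":30,"dx":62,"dy":1.5,"dz":2,"spin":0}]' 30
python3 - <<'E'
from h import *
i=snap("wrist");P=cloud(i);f=i["frame"]
cv2.imwrite("pics/w5.png",cv2.resize(f[120:320,180:480],None,fx=2.6,fy=2.6)[:,:,::-1])
for u in(290,318,350):print(u,[(v,P[v,u].round(4).tolist()) for v in range(180,281,10)])
E
```

```text
time: 6.02
position: [0.4923, 0.2106, 0.0614]
tool_rot: [3.139, 0.134, -0.001]
ft_force: [-1.2, 0.3, -0.4]
grip_width: 0.412
grip_force: 30.0
290 [(180, [0.5415, 0.2257, 0.0838]), (190, [0.5371, 0.2256, 0.0822]), (200, [0.5333, 0.2252, 0.0832]), (210, [0.5293, 0.225, 0.0834]), (220, [0.5252, 0.2247, 0.0835]), (230, [0.5208, 0.2245, 0.0831]), (240, [0.5169, 0.2242, 0.0839]), (250, [0.5121, 0.224, 0.0829]), (260, [0.4964, 0.2251, 0.0599]), (270, [0.4913, 0.2248, 0.0607]), (280, [0.5246, 0.2206, 0.1296])]
318 [(180, [0.542, 0.215, 0.0823]), (190, [0.5383, 0.2147, 0.0833]), (200, [0.5344, 0.2143, 0.0835]), (210, [0.5302, 0.214, 0.0832]), (220, [0.5261, 0.2137, 0.0834]), (230, [0.5217, 0.2133, 0.0829]), (240, [0.5174, 0.2129, 0.083]), (250, [0.5132, 0.2126, 0.0833]), (260, [0.497, 0.2114, 0.0589]), (270, [0.4918, 0.211, 0.0593]), (280, [0.5247, 0.2132, 0.1287])]
350 [(180, [0.5431, 0.2027, 0.0825]), (190, [0.539, 0.2022, 0.0819]), (200, [0.5353, 0.2019, 0.0831]), (210, [0.5311, 0.2013, 0.0825]), (220, [0.5267, 0.2008, 0.082]), (230, [0.5227, 0.2004, 0.0827]), (240, [0.5184, 0.2, 0.0825]), (250, [0.5139, 0.1994, 0.0823]), (260, [0.4991, 0.1959, 0.0605]), (270, [0.4933, 0.1952, 0.0596]), (280, [0.5254, 0.2047, 0.1285])]
```

View pics/w5.png

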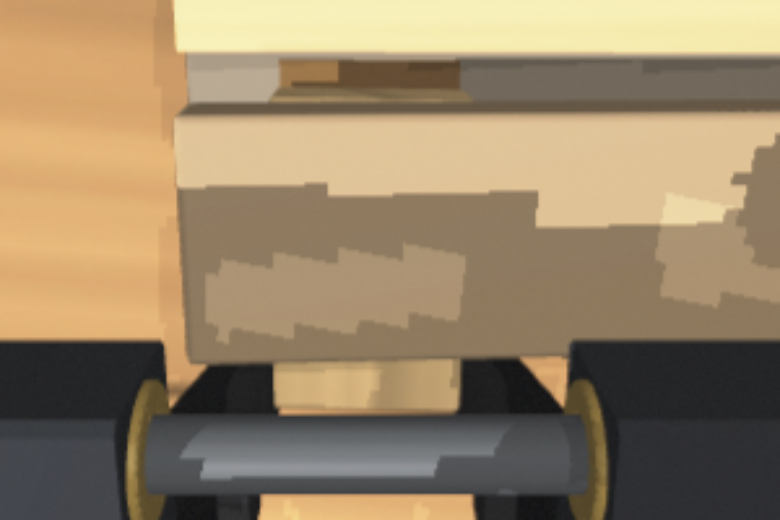

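The packer is in the gap and laterally on the mark: crop centres are about 370 (mark) and 371 (packer). I'll seat it a bit deeper, release, back off and close the fingers for the final push.

```bash
python3 -m jog '[{"claw":30,"dx":1,"dy":0,"dz":1,"spin":0},{"claw":30,"dx":3,"dy":0,"dz":1.5,"spin":0},{"claw":30,"dx":3,"dy":0,"dz":1.5,"spin":0},{"claw":45,"dx":3,"dy":0,"dz":1.5,"spin":0},{"claw":45,"dx":3,"dy":0,"dz":1.5,"spin":0},{"claw":45,"dx":3,"dy":0,"dz":1.5,"spin":0},{"claw":45,"dx":-10,"dy":0,"dz":1,"spin":0},{"claw":45,"dx":-32,"dy":0,"dz":0,"spin":0},{"claw":0,"dx":-32,"dy":0,"dz":0,"spin":0},{"claw":0,"dx":-32,"dy":0,"dz":0,"spin":0},{"claw":0,"dx":-32,"dy":0,"dz":0,"spin":0},{"claw":0,"dx":-32,"dy":0,"dz":0,"spin":0},{"claw":0,"dx":-32,"dy":0,"dz":0,"spin":0},{"claw":0,"dx":-32,"dy":0,"dz":0,"spin":0}]' 30
python3 - <<'E'
from h import *
i=snap("wrist");P=cloud(i);f=i["frame"]
cv2.imwrite("pics/w6.png",cv2.resize(f[60:260,180:480],None,fx=2.6,fy=2.6)[:,:,::-1])
for u in(300,318,345):print(u,[(v,P[v,u].round(4).tolist()) for v in range(170,241,6)])
E
```

```text
time: 7.23
position: [0.4615, 0.2079, 0.0615]
tool_rot: [-3.139, -0.133, -0.0]
ft_force: [0.3, -0.2, -0.4]
grip_width: 0.148
grip_force: 0.0
300 [(170, [0.5145, 0.2194, 0.0822]), (176, [0.5125, 0.2192, 0.0839]), (182, [0.5102, 0.219, 0.084]), (188, [0.5017, 0.22, 0.0584]), (194, [0.4987, 0.2198, 0.058]), (200, [0.4956, 0.2197, 0.0573]), (206, [0.4929, 0.2194, 0.0583]), (212, [0.4711, 0.2215, -0.0008]), (218, [0.4668, 0.2212, -0.0011]), (224, [0.4626, 0.221, -0.0012]), (230, [0.4585, 0.2206, -0.0007]), (236, [0.4542, 0.2204, -0.0007])]
318 [(170, [0.5152, 0.2125, 0.0828]), (176, [0.5126, 0.2123, 0.0815]), (182, [0.5104, 0.2121, 0.0822]), (188, [0.5021, 0.2117, 0.0571]), (194, [0.4996, 0.2114, 0.0588]), (200, [0.4964, 0.2112, 0.0577]), (206, [0.4937, 0.211, 0.0584]), (212, [0.472, 0.2096, -0.0012]), (218, [0.4683, 0.2093, 0.0003]), (224, [0.4634, 0.2089, -0.0017]), (230, [0.4597, 0.2086, -0.0003]), (236, [0.4554, 0.2083, -0.0004])]
345 [(170, [0.5159, 0.2021, 0.0817]), (176, [0.5137, 0.202, 0.0824]), (182, [0.5114, 0.2018, 0.083]), (188, [0.5034, 0.1992, 0.0583]), (194, [0.5006, 0.1989, 0.0584]), (200, [0.4975, 0.1985, 0.0577]), (206, [0.4945, 0.1982, 0.0575]), (212, [0.4736, 0.1918, -0.001]), (218, [0.4689, 0.1912, -0.0026]), (224, [0.4652, 0.191, -0.001]), (230, [0.4608, 0.1905, -0.0014]), (236, [0.4568, 0.1901, -0.0006])]
```

View pics/w6.png

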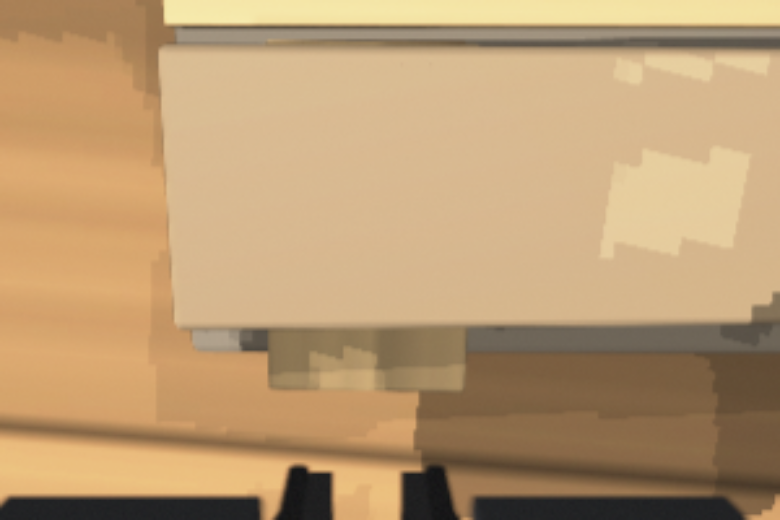

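The packer lies flat on the rail, square, sticking out about 3–4 mm (crop u 268–465, outer edge v≈389). Now the push home with closed fingers.

```bash
python3 -m jog '[{"claw":0,"dx":8,"dy":0,"dz":0,"spin":0},{"claw":0,"dx":15,"dy":0,"dz":0,"spin":0},{"claw":0,"dx":18,"dy":0,"dz":0,"spin":0},{"claw":0,"dx":20,"dy":0,"dz":0,"spin":0},{"claw":0,"dx":22,"dy":0,"dz":0,"spin":0},{"claw":0,"dx":24,"dy":0,"dz":0,"spin":0},{"claw":0,"dx":24,"dy":0,"dz":0,"spin":0}]' 30
python3 -m jog '[{"claw":0,"dx":1,"dy":0,"dz":0,"spin":0},{"claw":0,"dx":1,"dy":0,"dz":0,"spin":0}]' 30
```

```text
time: 7.87
position: [0.4839, 0.2098, 0.0612]
tool_rot: [3.138, 0.133, -0.004]
ft_force: [-3.3, 0.7, 2.5]
grip_width: 0.003
grip_force: 1.6
time: 8.03
position: [0.484, 0.2098, 0.0612]
tool_rot: [3.137, 0.134, -0.006]
ft_force: [-5.9, -1.5, 4.6]
grip_width: 0.004
grip_force: 3.0
```

```bash
python3 -m jog '[{"claw":0,"dx":1.5,"dy":0,"dz":0,"spin":0},{"claw":0,"dx":1.5,"dy":0,"dz":0,"spin":0},{"claw":0,"dx":1.5,"dy":0,"dz":0,"spin":0}]' 30
python3 -m jog '[{"claw":0,"dx":-15,"dy":0,"dz":0,"spin":0},{"claw":0,"dx":-38,"dy":0,"dz":0,"spin":0},{"claw":0,"dx":-38,"dy":0,"dz":0,"spin":0},{"claw":0,"dx":-38,"dy":0,"dz":0,"spin":0}]' 30
python3 - <<'E'
from h import *
i=snap("wrist");P=cloud(i);f=i["frame"]
cv2.imwrite("pics/w7.png",cv2.resize(f[20:220,180:480],None,fx=2.6,fy=2.6)[:,:,::-1])
E
```

```text
time: 8.28
position: [0.484, 0.2099, 0.0611]
tool_rot: [3.137, 0.134, -0.01]
ft_force: [-10.0, -1.7, 8.6]
grip_width: 0.009
grip_force: 4.9
time: 8.62
position: [0.4493, 0.2069, 0.0617]
tool_rot: [3.138, 0.135, 0.002]
ft_force: [1.1, 0.6, -1.0]
grip_width: 0.008
grip_force: 0.0
```

View pics/w7.png

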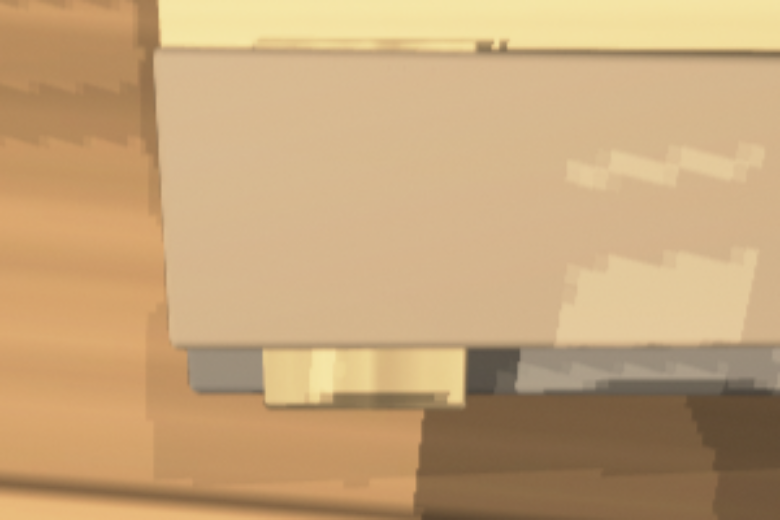

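```bash
python3 - <<'E'
from h import *
im=load("wrist");T=im["T"];K=im["K"]
def ray(u,v,z):
    d=T[:3,:3]@np.linalg.inv(K)@[180+u/2.6,20+v/2.6,1];o=T[:3,3];return (o+d*(z-o[2])/d[2]).round(4)
a=np.radians(4.65);x=np.array([np.cos(a),np.sin(a)]);y=np.array([-x[1],x[0]])
for n,u,v,z in(("pkL",265,406,.0585),("pkR",464,405,.0585),("rail",195,392,.0445),("rail",700,393,.0445),("railend",190,392,.0445)):
    p=ray(u,v,z)[:2];print(n,p,(p@x).round(4),(p@y).round(4))
P=cloud(im)
for u in(290,310,350):
  c=[P[v,u] for v in range(155,190)];e=[q for q in c if q[2]>.05 and q[2]<.07]
  print(u,min((q[:2]@x) for q in e),len(e))
for u in(255,420,450):
  e=[P[v,u] for v in range(155,190) if .04<P[v,u][2]<.05];print(u,min(q[:2]@x for q in e),len(e))
go([.5264+0.0,.2115,.11],4.65)
E
```

```text
pkL [0.4943 0.2277] 0.5111 0.1869
pkR [0.4975 0.1926] 0.5115 0.1516
rail [0.493  0.2426] 0.511 0.2018
rail [0.5011 0.1458] 0.5113 0.1047
railend [0.4929 0.2436] 0.511 0.2028
290 0.510705752424524 23
310 0.5105260777614025 23
350 0.5106009994220422 23
255 0.5113407127716904 16
420 0.5113433814868602 17
450 0.5110628397956226 17
dx 76.3 dy 1.9 dz -47.9 spin 0.2 (yaw now 4.88)
```

The packer is flush: its edge at 0.5105–0.511 against the rail at 0.511, and it is square and on the mark. Next, over the batten and press.

```bash
python3 -m jog '[{"claw":0,"dx":0,"dy":0,"dz":-35,"spin":0},{"claw":0,"dx":0,"dy":0,"dz":-56,"spin":0},{"claw":0,"dx":0,"dy":0,"dz":-56,"spin":0},{"claw":0,"dx":35,"dy":1.5,"dz":-56,"spin":0},{"claw":0,"dx":65,"dy":1.5,"dz":-56,"spin":0},{"claw":0,"dx":79,"dy":1.5,"dz":-56,"spin":0},{"claw":0,"dx":79,"dy":1.5,"dz":-50,"spin":0},{"claw":0,"dx":79,"dy":1.5,"dz":-42,"spin":0},{"claw":0,"dx":79,"dy":1.5,"dz":-36,"spin":0},{"claw":0,"dx":79,"dy":1.5,"dz":-32,"spin":0},{"claw":0,"dx":79,"dy":1.5,"dz":-28,"spin":0},{"claw":0,"dx":79,"dy":1.5,"dz":-25,"spin":0},{"claw":0,"dx":79,"dy":1.5,"dz":-25,"spin":0},{"claw":0,"dx":79,"dy":1.5,"dz":-25,"spin":0}]' 30
```

```text
time: 9.83
position: [0.5274, 0.2129, 0.0874]
tool_rot: [3.139, 0.135, -0.001]
ft_force: [-2.9, 0.4, 8.6]
grip_width: 0.006
grip_force: 3.8
```

```bash
python3 -m jog '[{"claw":0,"dx":0,"dy":0,"dz":2,"spin":0},{"claw":0,"dx":0,"dy":0,"dz":4,"spin":0},{"claw":0,"dx":0,"dy":0,"dz":4,"spin":0},{"claw":0,"dx":0,"dy":0,"dz":4,"spin":0}]' 30
python3 - <<'E'
from h import *
a=snap("top");b=snap("wrist")
for n,u,v in[("batL end",225,212),("batL mid",300,211),("blkL",277,171)]:print(n,px(a,u,v,2).round(4))
save(b,"w8")
E
```

```text
time: 10.17
position: [0.5275, 0.2129, 0.0873]
tool_rot: [3.137, 0.135, 0.0]
ft_force: [-12.0, -3.9, 30.5]
grip_width: 0.0
grip_force: 15.7
batL end [0.4822 0.1398 0.5099]
batL mid [0.549  0.027  0.0721]
blkL [0.6575 0.087  0.067 ]
```

View pics/w8.png

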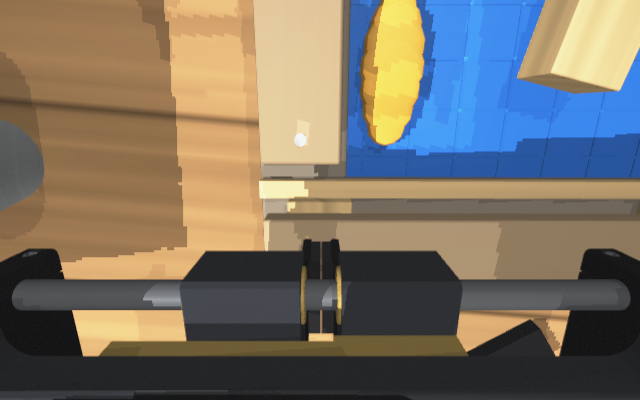

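The fingers press on the batten end. The height stopped at 87.3 mm (level = 87) while the force rose to 30 N, so the batten is flush on the packer. I'll ease off slightly, verify it is level, and hand in.

```bash
python3 -m jog '[{"claw":0,"dx":-1,"dy":0,"dz":-1,"spin":0},{"claw":0,"dx":-1,"dy":0,"dz":-1,"spin":0},{"claw":0,"dx":-1,"dy":0,"dz":-1,"spin":0},{"claw":0,"dx":-1,"dy":0,"dz":-1,"spin":0}]' 30
python3 - <<'E'
from h import *
b=snap("wrist")
for u in(280,420,520,620):print(px(b,u,240,2).round(4))
s=get_state();print(s["ft_force"],s["position"]);print(close_job())
E
```

```text
time: 10.6
position: [0.5274, 0.2129, 0.0873]
tool_rot: [3.138, 0.134, 0.003]
ft_force: [-7.0, -1.2, 23.3]
grip_width: 0.006
grip_force: 11.5
[0.5357 0.2341 0.0718]
[0.542  0.1608 0.0719]
[0.5464 0.1082 0.0717]
[0.5509 0.0558 0.0719]
[-7.95140361 -2.21865691 23.37598344] [0.52741736 0.21291779 0.08735622]
the job is handed in; nothing more can be done
None
```

The packer is fully home on the glue mark at the left end, against the bead and flush with the rail's outer face to about 0.5 mm; the left batten is level on it, held down at about 23 N, and the job was handed in at about 10.6 s.

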